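Set the stepped range lever to its third click

TASK

On the low grey pressure-control box, zero the stepped range lever (the wide black crossbar) by pushing it with the fingertips all the way back to its end stop on the robot's side, then push it away from the robot again through three clicks, counting from the stop, and leave it seated in the third notch without letting it run on into the fourth. Only push the crossbar, never pinch it between the fingers, and leave the small round-knobbed slider and the loose things around undisturbed.

Things in the scene. Friction and masses are not known exactly. Their poses are not given: they have to be found in the camera images.
- console: Fixed low grey box, 280 (x) x 260 (y) x 70 mm high; flat aluminium top at z = 70 mm. Origin: centre of the underside, on the table; z up; +x is the way the range lever steps up: away from the robot, turned by up to 0.45 rad. The lever's slot runs along y = 0; the top is clear for 100 mm along x and 50 mm along y either side of the centre. A gauge, 64 mm across, 15 mm high, is fixed at x = 95, y = -90 mm.
- range_lever (a joint): Lever travel along console +x, m: 0 at the stop on the robot's side, 0.080 at the far stop. Notches every 0.016; the one at the stop is 0, the first click 0.016, the third 0.048. Starts anywhere in 0.010 to 0.052. Leaving a notch takes about 5 N; the push fades to nothing at the ridge half-way (8 mm on), and about 2 mm past the ridge the lever jumps ahead by itself into the next notch and stays.
- bar_center (a point): Centre of the lever's crossbar, an upright black bar with a steel strip in its middle: 100 mm long across the lane (console y), 18 mm thick (console x), from 78 to 108 mm above the table (steel strip to 111 mm). This point is 93 mm above the table, at console x = -40 mm + lever travel, y = 0.
- trim (a joint): Travel (m, 0 to 0.070) of the small stiff slider with a round black knob, 18 mm across, 94 mm above the table at the top, at console y = -100 mm, x = -85 mm + travel. Leave alone.
- fitting: Loose brass hose fitting, 22 mm across, 40 mm high, standing on the console top left of the lane. Origin under its centre.
- star_knob: Loose black three-lobed knob, about 50 mm across, 30 mm high, lying on the console top left of the lane. Origin under its centre.
- sample_ring: Loose steel ring, 72 mm across, 24 mm high, on the table right of the console. Origin under its centre.
- stone_disc: Loose reddish porous disc, 50 mm across, 12 mm high, lying on the console top left of the lane. Origin under its centre.
- jar: Loose closed jar, 64 mm across, 85 mm high, on the table left of the console. Origin under its centre.
- spanner: Loose steel spanner, 150 mm long, lying on the table right of the console. Origin under its middle.
- beaker: Loose white open beaker, 64 mm across, 80 mm high, on the table left of the console. Origin under its centre.
- trim_top (a point): Top centre of the small slider's round knob.

How it is judged:
By the outcome, as a careful person would: the job done as asked, in the order asked, and still so for the second after the job is handed in, with the robot touching nothing.
It also fails if it takes over 69 s, if anything falls off the work surface, if the arm or the gripper's body presses on something with over 40 N, if the wrist force passes 120 N, or if a joint passes its speed limit or range.

ROBOT

A 7-joint arm with a two-finger parallel gripper is mounted at the origin on the work surface. World frame = base frame: x ahead of the robot, y to its left, z up, the work surface at z = 0. Lengths are in m, angles in rad, forces in N, time in s.
With the tool pointing down it reaches from about 0.35 to 0.9 m from the base axis. Payload 8.1 kg.
Tool frame: the origin (TCP) lies on the centre line of the jaws, within the pads' length; the fingertips stand 22 mm ahead of it and the grasp point (between the pads) lies 3 mm ahead of it (arm.tcp_to_tips is the distance from the TCP to the fingertips, in m); z points along the fingers, y is the direction in which the jaws open and shut (so a half turn about z gives the same grasp; the last joint's range is limited). The gripper opens to 92 mm and grips with 3 to 60 N. Pads are 19 mm wide; open, the fingers measure 130 mm over their backs; the gripper's body (75 mm by 190 mm) begins 47 mm behind the grasp point.
Start: joints at [1.083, 0.434, 0.025, 1.573, -0.012, 1.134, -0.075], TCP at [0.235, -0.579, 0.249] pointing down, gripper open.
Joint ranges: [-2.62, 2.62], [-0.44, 2.09], [-1.27, 1.32], [0.08, 2.57], [-1.32, 4.46], [0.12, 2], [-2.74, 2.74]. Speed limits (rad/s): [2.22, 2.22, 3.01, 3.01, 3.14, 3.14, 3.14].

INTERFACE

Orientations are given as [roll, pitch, yaw] about the fixed x, y, z axes, in that order (R = Rz(yaw) Ry(pitch) Rx(roll)).
In Python, from station import arm gives the robot as it stands.
- The arm moves only by the tool arm_command, never from a script. Its argument "series" is a list of rows, each a list of 3 entries, a list of its own where there are three numbers: the opening, from 0 (shut) to 1 (fully open), then the shift along the world's x, y, z in m, then the turn, a rotation vector about the world's x, y, z in rad. A call has exactly 5 rows; each row shifts and turns the commanded pose from where the row before left it; what a row does not reach is not made up. A row lasts 1/8 s, in which the tool goes at most 62.5 mm and 10.7 degrees, less where a joint would pass 70% of its speed; a pose out of reach is approached as far as the arm can. A call is refused whole if a number of a shift passes 0.0625 or a number of a turn 0.188, either way. A call with a gripper value outside its range is refused whole. The fingers move at their own pace and stop on an object; "squeeze" is the grip in N (left out, the last holds). Time passes only in rows, so rows that do not move let the fingers close, or fill a call up. It gives the time, the measured TCP pose, the force and the opening at its end, in the units of the state.
- arm.state(): the state, without advancing time (a new reading comes with each control period).
- arm.get_image(name): name is "scene" or "top" or "wrist"; returns a dict with "pixels" (400x640x3 uint8, red, green, blue), "depth" (400x640 float32, m along the optical axis (not along the pixel's ray), 0 where there is no reading), "fx", "fy", "cx", "cy" (pixels), "dist" ([k1, k2, p1, p2, k3] as OpenCV has them; the pictures are not rectified), "R" (3x3) and "t" (3): a world point X has camera coordinates R X + t. Camera axes: x right, y down, z forward; pixel columns grow to the right and rows downward; lengths in m; the calibration is good to about 2 mm. A picture is of the moment at which its call begins.
- arm.job_done(): hands the job in, once; it reports no verdict.
Trained networks look in a picture, given as the dict that the camera call returned (one of the last four; its "shot" number tells which), for a name from the list of things; names that differ only in an ending like _2 or _b are one class to them, and where a whole thing is asked for, a point or a joint stands for the part that bears it (a point fixed in the world has none). Each returns a list of dicts, best first, with "score" (0 to 1); they miss things now and then, are a little off and sometimes report something else, mostly with a low value. They report only what shows in the picture. A call takes as long as a camera call.
- arm.trace(picture, target): "pixels" (400x640 bool, what is visible of it) and "xy" ([column, row] in pixels, amid what is visible of it).
- arm.tip_of(picture, target): "xy" ([column, row] in pixels: a listed point, or the origin of a listed thing).
The state is a dict: "time": time; "qpos": joint angles; "joint_vel": joint speeds; "tau": joint torques, N m; "ee_pos": TCP position; "tcp_rot": TCP orientation; "wrist_force": force on the tool from outside, world axes, zero at the start; "wrist_torque": the same for the moment, N m; "grip_width": opening from 0.0 (shut) to 1.0 (fully open).
Only numpy, scipy, OpenCV 4.12 (cv2) and the standard library are available. Lean on these libraries where they do the work, as an engineer would, in place of code of your own. Each camera call takes 0.05 s, during which the arm holds its last target.

## Working session

There is one attempt and no reset: what is moved stays moved. The work goes in short steps, Python scripts to look and compute and a tool call to move; the robot and the scene stay as the last step left them, time stands still between calls to the robot, and variables do not carry over. Pictures are saved under pics/ and viewed, and the job is handed in when it is done.

Besides the shell and the picture viewer there is one more tool, called after "Request:" as name(argument=value, ...), one argument or row to a line, values as JSON. arm_command: Moves the arm, as the interface text tells. Its arguments: {"type":"object","properties":{"series":{"type":"array"},"squeeze":{"type":"number"}},"required":["series"]}

```bash
ls; mkdir -p pics; cat > h.py <<'E'
import numpy as np, cv2
from station import arm
def save(im,name): cv2.imwrite('pics/'+name,cv2.cvtColor(im['pixels'],cv2.COLOR_RGB2BGR))
def K(im): return np.array([[im['fx'],0,im['cx']],[0,im['fy'],im['cy']],[0,0,1.]])
def ray(im,xy):
    u=cv2.undistortPoints(np.array([[xy]],float),K(im),np.array(im['dist'],float))[0,0]
    R=np.array(im['R']);t=np.array(im['t'])
    return -R.T@t, R.T@np.array([u[0],u[1],1])
def atz(im,xy,z):
    o,d=ray(im,xy); return o+d*(z-o[2])/d[2]
def proj(im,X):
    p,_=cv2.projectPoints(np.array(X,float).reshape(-1,1,3),cv2.Rodrigues(np.array(im['R']))[0],np.array(im['t'],float),K(im),np.array(im['dist'],float)); return p[:,0]
E
python3 - <<'E'
from h import *
s=arm.state();print(s)
for n in['scene','top']:
    im=arm.get_image(n);save(im,n+'0.png')
    print(n,-np.array(im['R']).T@np.array(im['t']))
    for nm,z in[('bar_center',.093),('trim_top',.094),('console',0)]:
        for r in arm.tip_of(im,nm)[:2]: print(nm,r['score'],r['xy'],atz(im,r['xy'],z))
E
```

```text
pics
{'time': 0.0, 'qpos': array([ 1.08338384,  0.43522253,  0.0249422 ,  1.57411251, -0.01157329,
        1.13401926, -0.07510687]), 'joint_vel': array([ 0.0008973 , -0.00080106,  0.00274745,  0.00156712, -0.00122234,
        0.00116286, -0.00171871]), 'tau': array([ 1.68086585e-04, -6.67862177e+01,  9.85210799e-01, -3.14462829e+01,
       -6.02907641e-02,  4.28670540e-02,  1.10056244e-04]), 'ee_pos': array([ 0.23438733, -0.57885244,  0.24793893]), 'tcp_rot': array([-3.13998312e+00,  1.57447603e-04,  3.84775006e-01]), 'wrist_force': array([ 0.29218005, -0.26310862,  0.63361327]), 'wrist_torque': array([-0.00809393,  0.00137145, -0.01914394]), 'grip_width': 1.0000521878306077}
scene [1.32631221 0.21275949 0.7152682 ]
bar_center 0.67 [330.4, 192.0] [0.56611573 0.08214347 0.093     ]
trim_top 0.59 [287.4, 179.2] [ 0.54300148 -0.00809683  0.094     ]
console 0.83 [327.7, 235.1] [0.58840362 0.0811342  0.        ]
top [0.53464826 0.02331357 1.12222374]
trim_top 0.43 [337.3, 220.9] [ 0.53679684 -0.00251224  0.094     ]
console 0.58 [304.4, 200.1] [0.58973954 0.07490777 0.        ]
console 0.48 [386.7, 178.7] [ 0.63815879 -0.12848186  0.        ]
```

View pics/scene0.png

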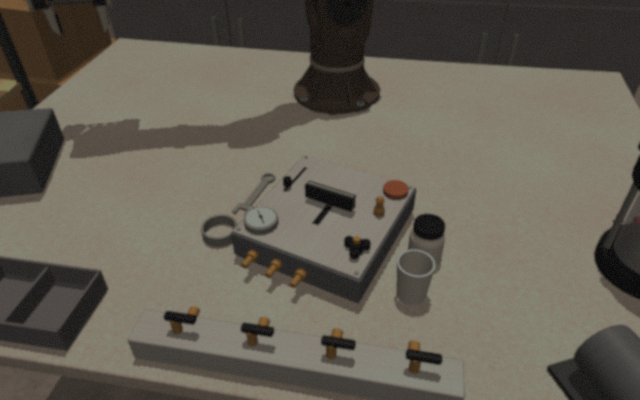

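View pics/top0.png

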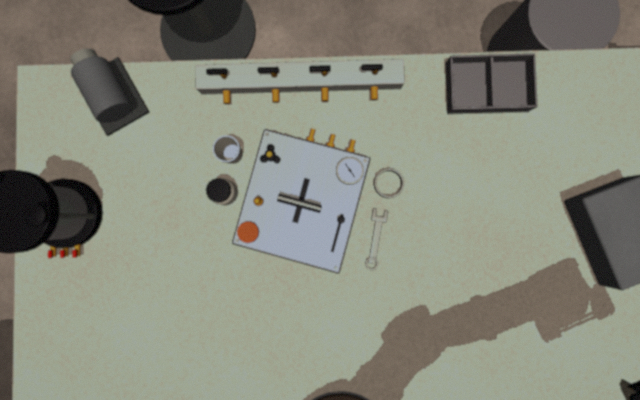

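The scene view shows the crossbar at about (330,195), the trim knob at (287,182) and the gauge at (261,219). In the top view the console's corners are at about (264,129), (369,156), (340,272) and (233,243), and the bar is at (300,202). I'll measure these more precisely.

```bash
python3 - <<'E'
from h import *
im=arm.get_image('top')
P=np.array([atz(im,c,.07)[:2] for c in [(264,129),(369,156),(340,272),(233,243)]]);print(P,P.mean(0))
for a,b in((2,1),(3,0)): d=P[a]-P[b];print(np.linalg.norm(d),np.arctan2(-d[1],-d[0]))
for a,b in((0,1),(3,2)): d=P[a]-P[b];print(np.linalg.norm(d),np.arctan2(-d[0],d[1]))
c=cv2.resize(im['pixels'][110:290,215:395],None,fx=3.3,fy=3.3,interpolation=cv2.INTER_CUBIC)
cv2.imwrite('pics/topc.png',c[:,:,::-1])
# depth points of bar and top
d=im['depth'];v,u=np.mgrid[110:290,215:395];u=u.ravel();v=v.ravel();z=d[v,u]
n=cv2.undistortPoints(np.stack([u,v],1).astype(float)[:,None],K(im),np.array(im['dist']))[:,0]
X=(np.c_[n,np.ones(len(n))]*z[:,None]-np.array(im['t']))@np.array(im['R'])
m=(X[:,2]>.05)&(X[:,2]<.08)&(z>0)
pts=X[m][:,:2].astype(np.float32)
print(m.sum(),np.median(X[m][:,2]),cv2.minAreaRect(pts))
for nm in('range_lever','console','trim'):
    for r in arm.trace(im,nm)[:2]:
        mk=r['pixels'];vv,uu=np.nonzero(mk);print(nm,r['score'],r['xy'],mk.sum())
        zz=.108 if nm=='range_lever' else .07
        W=np.array([atz(im,(a,b),zz)[:2] for a,b in zip(uu,vv)],np.float32);print(cv2.minAreaRect(W))
m2=(X[:,2]>.095)&(X[:,2]<.12)&(z>0); print(m2.sum(),cv2.minAreaRect(X[m2][:,:2].astype(np.float32)), X[m2].mean(0))
E
```

```text
[[ 0.75424855  0.16287925]
 [ 0.68526658 -0.07969451]
 [ 0.42009925 -0.00667635]
 [ 0.49075053  0.23822635]] [0.58759123 0.07868369]
0.2750370192108793 -0.2687067738895291
0.27405910757981133 -0.2785170021213689
0.2521914807670261 -0.2770612492977098
0.2548900466237857 -0.2808613427540129
12141 0.06958329254737398 ((0.6007564067840576, 0.12717795372009277), (0.35863566398620605, 0.28108954429626465), 73.49091339111328)
range_lever 0.93 [298.8, 205.5] 420
((0.5784240365028381, 0.08242820203304291), (0.1022447794675827, 0.021617604419589043), 73.87141418457031)
console 0.93 [304.5, 197.4] 12844
((0.5999526977539062, 0.07518057525157928), (0.258623331785202, 0.3074045777320862), 73.33109283447266)
console 0.26 [222.5, 191.5] 683
((0.6115169525146484, 0.26382848620414734), (0.07247612625360489, 0.06047458574175835), 88.81258392333984)
455 ((0.6160067319869995, 0.07163070887327194), (0.20769399404525757, 0.12480983138084412), 76.13536071777344) [0.58415273 0.09185768 0.10734617]
```

View pics/topc.png

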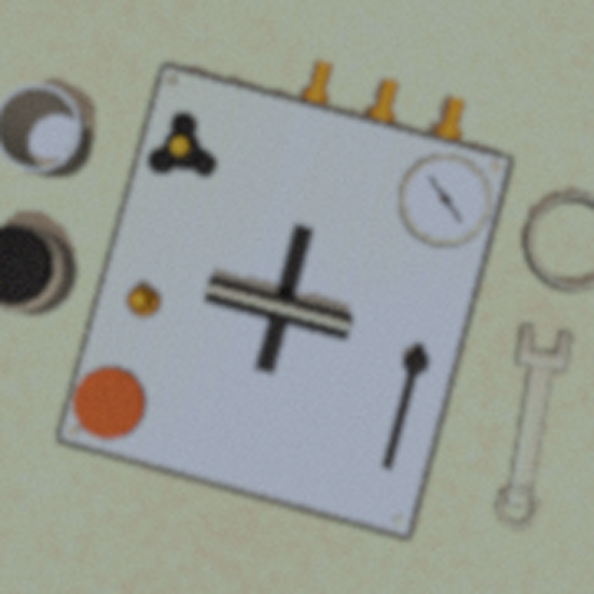

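```bash
python3 - <<'E'
from h import *
im=arm.get_image('top')
d=im['depth']
for p in [(600,235),(575,195),(575,215),(590,275),(550,230),(625,190),(90,90),(40,210),(490,85)]:
    z=d[p[1],p[0]]; o,r=ray(im,p); print(p,(o+r*z).round(3))
print(proj(im,[[.234,-.579,.25],[.6116,.0718,.25]]))
c,s=np.cos(-.278),np.sin(-.278)
C=np.array([.5876,.0787])
loc=lambda x,y:[C[0]+c*x-s*y,C[1]+s*x+c*y]
# slot & gauge checks
pc=np.array([(302,228),(265,370),(443,200),(417,352),(282,290)])/3.3+np.array([215,110])
for p,z in zip(pc,[.07,.07,.085,.09,.111]):
    w=atz(im,p-.35,z)[:2]-C; print((c*w[0]+s*w[1]).round(4),(-s*w[0]+c*w[1]).round(4))
a=arm.get_image('scene')
for nm,z in[('range_lever',.1),('trim',.09)]:
  for i in(im,a):
    for r in arm.trace(i,nm)[:1]: w=atz(i,r['xy'],z)[:2]-C; print(nm,r['score'],(c*w[0]+s*w[1]).round(4),(-s*w[0]+c*w[1]).round(4))
E
```

```text
(600, 235) [ 0.494 -0.584  0.092]
(575, 195) [ 0.589 -0.585 -0.004]
(575, 215) [ 0.54  -0.56   0.038]
(590, 275) [ 0.395 -0.608  0.001]
(550, 230) [ 0.505 -0.522 -0.006]
(625, 190) [ 0.593 -0.644  0.092]
(90, 90) [0.847 0.556 0.104]
(40, 210) [0.569 0.574 0.253]
(490, 85) [ 0.855 -0.377  0.033]
[[656.31306714 379.0523662 ]
 [299.70194393 182.41917435]]
0.0495 0.0016
-0.0532 0.0011
0.0917 -0.0886
-0.0144 -0.0976
0.0024 0.0012
range_lever 0.78 -0.0164 0.0055
range_lever 0.77 -0.0087 0.0005
trim 0.55 -0.0244 -0.1065
trim 0.4 -0.0073 -0.0949
```

Request:
arm_command(
  series=[
    [0,[0.025,0.043,0],[0,0,-0.1326]],
    [0,[0.025,0.043,0],[0,0,-0.1326]],
    [0,[0.025,0.043,0],[0,0,-0.1326]],
    [0,[0.025,0.043,0],[0,0,-0.1326]],
    [0,[0.025,0.043,0],[0,0,-0.1326]],
  ],
  squeeze=10,
)

```text
time: 1.52
ee_pos: [0.3603, -0.3629, 0.249]
tcp_rot: [3.141, -0.001, -0.283]
wrist_force: [0.7, -0.8, 0.1]
grip_width: 0.504
```

Request:
arm_command(
  series=[
    [0,[0.025,0.043,0],[0,0,0]],
    [0,[0.025,0.043,0],[0,0,0]],
    [0,[0.025,0.043,0],[0,0,0]],
    [0,[0.025,0.043,0],[0,0,0]],
    [0,[0.025,0.043,0],[0,0,0]],
  ],
)

```text
time: 2.15
ee_pos: [0.4853, -0.1479, 0.249]
tcp_rot: [3.142, -0.001, -0.278]
wrist_force: [0.6, -0.0, 0.0]
grip_width: 0.012
```

Request:
arm_command(
  series=[
    [0,[0.0264,0.0438,0],[0,0,0]],
    [0,[0.0264,0.0438,0],[0,0,0]],
    [0,[0.0264,0.0438,0],[0,0,0]],
    [0,[0.0264,0.0438,0],[0,0,0]],
    [0,[0.0264,0.0438,0],[0,0,0]],
  ],
)

```text
time: 2.78
ee_pos: [0.6174, 0.071, 0.2488]
tcp_rot: [3.142, -0.0, -0.279]
wrist_force: [-0.2, 0.1, -0.1]
grip_width: 0.005
```

Request:
arm_command(
  series=[
    [0,[0,0,-0.025],[0,0,0]],
    [0,[0,0,-0.025],[0,0,0]],
    [0,[0,0,0],[0,0,0]],
    [0,[0,0,0],[0,0,0]],
    [0,[0,0,0],[0,0,0]],
  ],
)

```text
time: 3.4
ee_pos: [0.6173, 0.0697, 0.2001]
tcp_rot: [-3.141, -0.002, -0.279]
wrist_force: [0.2, -0.3, 0.1]
grip_width: -0.0
```

```bash
python3 - <<'E'
from h import *
for n in['scene','wrist']:
    im=arm.get_image(n);save(im,n+'1.png')
    for nm,z in[('bar_center',.093)]:
        for r in arm.tip_of(im,nm)[:2]: print(nm,r['score'],r['xy'],atz(im,r['xy'],z))
    p=arm.state()['ee_pos'];print(p,proj(im,[p-[0,0,.022]]))
E
```

```text
bar_center 0.69 [328.5, 194.3] [0.57363337 0.0797993  0.093     ]
[0.61704199 0.06967517 0.1997744 ] [[318.52090164 171.33290438]]
[0.61681436 0.0696646  0.1993456 ] [[315.54231959 253.36679883]]
```

View pics/scene1.png

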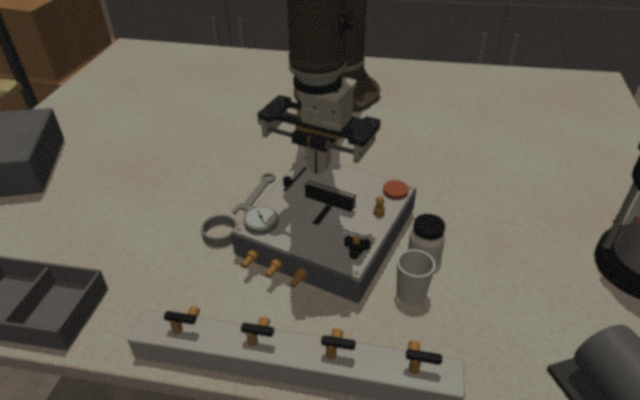

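View pics/wrist1.png

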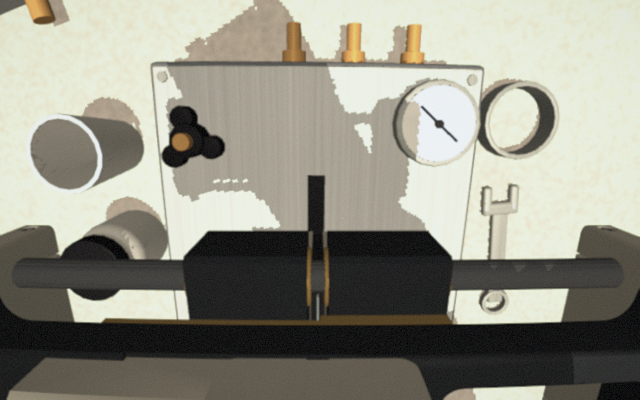

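The scene view shows the fingertips at about (318,165), above the console on the far side of the bar, which is at (328,194). In the wrist view the slot is at column 316, in line with the tool. The console's far corners are at (152,66) and (482,67), and the gauge is at (438,123). I'll use those points to refine the console pose.

```bash
python3 - <<'E'
from h import *
im=arm.get_image('wrist')
A,B=[atz(im,p,.07)[:2] for p in((152,65),(483,66))]; g=atz(im,(438,122),.085)[:2]
d=A-B; y=np.arctan2(-d[0],d[1]);ex=np.array([np.cos(y),np.sin(y)]);ey=np.array([-ex[1],ex[0]])
print(A,B,np.linalg.norm(d),y,(A+B)/2-.14*ex, 'gauge C',g-.095*ex+.09*ey)
for r in [(316,178)]: print(atz(im,r,.07))
E
```

```text
[0.75235285 0.15970539] [ 0.68344507 -0.08037803] 0.2497765672747453 -0.27950268415455853 [0.58333197 0.07828655] gauge C [0.58697706 0.07888245]
[0.63505879 0.06451326 0.07      ]
```

Request:
arm_command(
  series=[
    [0,[0,0,-0.025],[0,0,0]],
    [0,[0,0,-0.025],[0,0,0]],
    [0,[0,0,-0.022],[0,0,0]],
    [0,[0,0,-0.02],[0,0,0]],
    [0,[0,0,0],[0,0,0]],
  ],
)

```text
time: 4.28
ee_pos: [0.6155, 0.0694, 0.1055]
tcp_rot: [3.14, 0.003, -0.278]
wrist_force: [-0.5, 0.4, 0.2]
grip_width: 0.005
```

```bash
python3 - <<'E'
from h import *
for n in['scene','wrist']:
    im=arm.get_image(n);
    if n=='scene':
        c=cv2.resize(im['pixels'][90:290,220:460],None,fx=3.3,fy=3,interpolation=cv2.INTER_CUBIC);cv2.imwrite('pics/scene2.png',c[:,:,::-1])
s=arm.state();print(s['ee_pos'],s['wrist_force'])
E
```

```text
[0.61693428 0.06975243 0.10733634] [ 0.58884739  0.6033701  -0.04653938]
```

View pics/scene2.png

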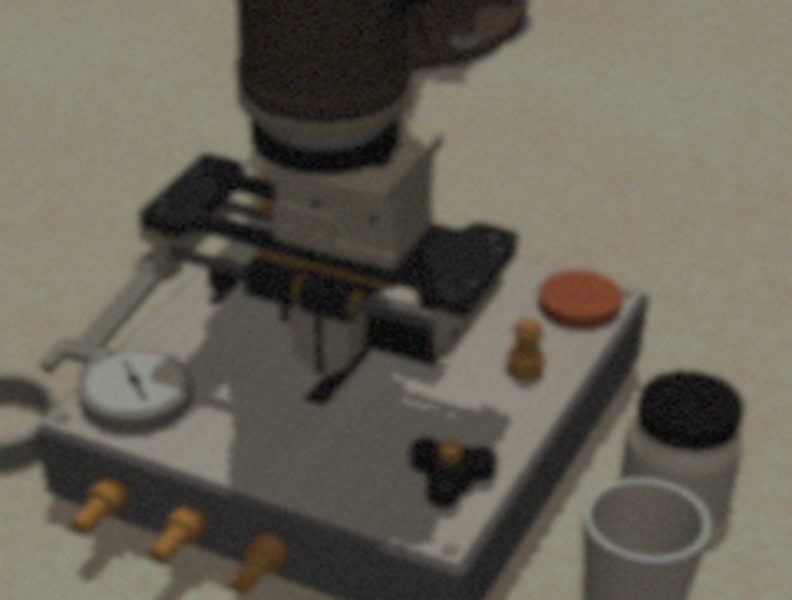

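Crop: the closed fingertips (320,345) are down on the far side of the bar, clear of the fitting (525,355) and the star knob (450,460). Next I push toward the robot.

Request:
arm_command(
  series=[
    [0,[-0.00385,0.0011,0],[0,0,0]],
    [0,[-0.00385,0.0011,0],[0,0,0]],
    [0,[-0.00385,0.0011,0],[0,0,0]],
    [0,[-0.00385,0.0011,0],[0,0,0]],
    [0,[-0.00385,0.0011,0],[0,0,0]],
  ],
)

```text
time: 5.0
ee_pos: [0.5972, 0.0753, 0.1068]
tcp_rot: [-3.142, -0.0, -0.278]
wrist_force: [8.9, -2.6, -2.7]
grip_width: 0.009
```

Request:
arm_command(
  series=[
    [0,[-0.00385,0.0011,0],[0,0,0]],
    [0,[-0.00385,0.0011,0],[0,0,0]],
    [0,[-0.00385,0.0011,0],[0,0,0]],
    [0,[-0.00385,0.0011,0],[0,0,0]],
    [0,[-0.00385,0.0011,0],[0,0,0]],
  ],
)

```text
time: 5.62
ee_pos: [0.5801, 0.08, 0.107]
tcp_rot: [-3.141, -0.004, -0.279]
wrist_force: [10.5, -1.9, -7.6]
grip_width: 0.003
```

Request:
arm_command(
  series=[
    [0,[-0.0019,0.00055,0],[0,0,0]],
    [0,[-0.0019,0.00055,0],[0,0,0]],
    [0,[-0.0019,0.00055,0],[0,0,0]],
    [0,[-0.0019,0.00055,0],[0,0,0]],
    [0,[0,0,0],[0,0,0]],
  ],
)

```text
time: 6.25
ee_pos: [0.5698, 0.0831, 0.1066]
tcp_rot: [3.141, 0.001, -0.278]
wrist_force: [0.4, 0.1, -0.3]
grip_width: 0.006
```

Request:
arm_command(
  series=[
    [0,[-0.0014,0.0004,0],[0,0,0]],
    [0,[-0.0014,0.0004,0],[0,0,0]],
    [0,[-0.001,0.0003,0],[0,0,0]],
    [0,[0,0,0],[0,0,0]],
    [0,[0,0,0],[0,0,0]],
  ],
)

```text
time: 6.88
ee_pos: [0.5668, 0.0839, 0.1068]
tcp_rot: [-3.142, -0.0, -0.278]
wrist_force: [0.3, -0.7, 0.7]
grip_width: 0.005
```

Request:
arm_command(
  series=[
    [0,[-0.001,0.0003,0],[0,0,0]],
    [0,[-0.001,0.0003,0],[0,0,0]],
    [0,[0,0,0],[0,0,0]],
    [0,[0,0,0],[0,0,0]],
    [0,[0,0,0],[0,0,0]],
  ],
)

```text
time: 7.5
ee_pos: [0.5666, 0.0839, 0.1069]
tcp_rot: [-3.141, -0.003, -0.279]
wrist_force: [7.8, -2.1, -6.0]
grip_width: 0.005
```

Request:
arm_command(
  series=[
    [0,[-0.001,0.0003,0],[0,0,0]],
    [0,[-0.001,0.0003,0],[0,0,0]],
    [0,[-0.001,0.0003,0],[0,0,0]],
    [0,[0,0,0],[0,0,0]],
    [0,[0,0,0],[0,0,0]],
  ],
)

```text
time: 8.12
ee_pos: [0.5663, 0.084, 0.1072]
tcp_rot: [-3.14, -0.008, -0.281]
wrist_force: [17.9, -3.5, -14.1]
grip_width: 0.004
```

```bash
python3 - <<'E'
from h import *
for n in['scene','top']:
    im=arm.get_image(n);save(im,n+'3.png')
    for r in arm.tip_of(im,'bar_center')[:1]: 
        w=atz(im,r['xy'],.093);print(r,w,(w[:2]-[.586,.079])@[.9613,-.2754])
    c=cv2.resize(im['pixels'][90:290,220:460],None,fx=3.3,fy=3,interpolation=cv2.INTER_CUBIC);cv2.imwrite('pics/%s3c.png'%n,c[:,:,::-1])
E
```

```text
{'xy': [335.7, 185.5], 'score': 0.78} [0.544454   0.08877242 0.093     ] -0.042629495677267794
```

View pics/scene3c.png

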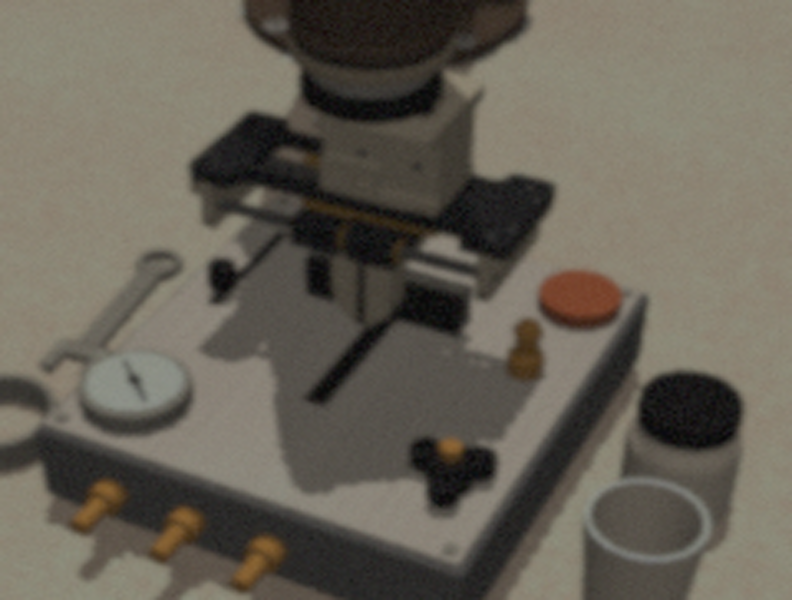

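Crop: the bar is back at the robot-side end of its slot, with the fingers at (365,290) pressing on it. The force rose to 18 N with no further motion, so this is the stop. The trim knob (222,275) and the loose items haven't moved. Now I back off, lift and cross over the bar.

Request:
arm_command(
  series=[
    [0,[0.0096,-0.00275,0],[0,0,0]],
    [0,[0.0096,-0.00275,0],[0,0,0]],
    [0,[0,0,0.02],[0,0,0]],
    [0,[0,0,0.02],[0,0,0]],
    [0,[0,0,0.02],[0,0,0]],
  ],
)

```text
time: 8.95
ee_pos: [0.5807, 0.0801, 0.1672]
tcp_rot: [3.141, 0.001, -0.278]
wrist_force: [0.7, -0.1, -0.0]
grip_width: 0.005
```

Request:
arm_command(
  series=[
    [0,[-0.018,0.0052,0],[0,0,0]],
    [0,[-0.018,0.0052,0],[0,0,0]],
    [0,[-0.018,0.0052,0],[0,0,0]],
    [0,[-0.018,0.0052,0],[0,0,0]],
    [0,[0,0,0],[0,0,0]],
  ],
)

```text
time: 9.57
ee_pos: [0.5079, 0.1013, 0.1668]
tcp_rot: [3.141, 0.001, -0.277]
wrist_force: [0.2, -0.6, -0.2]
grip_width: 0.005
```

```bash
python3 - <<'E'
from h import *
for n in['scene','wrist']:
    im=arm.get_image(n);save(im,n+'4.png')
    for r in arm.tip_of(im,'bar_center')[:1]: 
        w=atz(im,r['xy'],.093);print(r,w,(w[:2]-[.586,.079])@[.9613,-.2754])
p=arm.state()['ee_pos'];print(p,(p[:2]-[.586,.079])@[.9613,-.2754],(p[:2]-[.586,.079])@[.2754,.9613])
E
```

```text
{'xy': [334.9, 184.1], 'score': 0.6} [0.54037992 0.08650535 0.093     ] -0.045921556476105296
{'xy': [314.9, 162.4], 'score': 0.61} [0.54725988 0.09049559 0.093     ] -0.04040676208561241
[0.50976142 0.10045585 0.16678403] -0.07919708736068502 -0.00037060067298888967
```

View pics/wrist4.png

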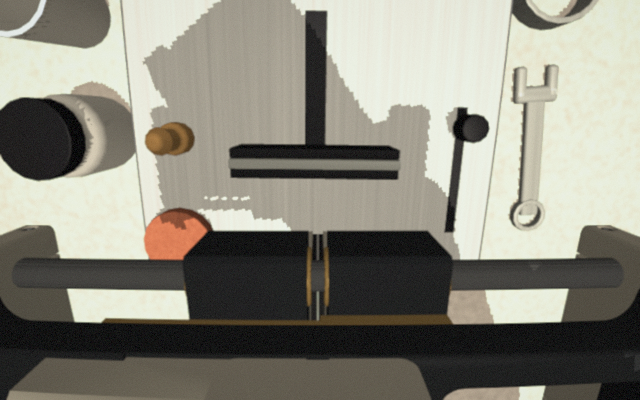

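Wrist view: the bar is at (315,162), at the near end of the slot (console x about -40 mm, which is the stop). Nothing has been disturbed. I'll descend behind it.

Request:
arm_command(
  series=[
    [0,[0,0,-0.02],[0,0,0]],
    [0,[0,0,-0.02],[0,0,0]],
    [0,[0,0,-0.02],[0,0,0]],
    [0,[0,0,0],[0,0,0]],
    [0,[0,0,0],[0,0,0]],
  ],
)

```text
time: 10.4
ee_pos: [0.5095, 0.1008, 0.1073]
tcp_rot: [-3.141, -0.0, -0.279]
wrist_force: [-0.0, -0.8, -0.8]
grip_width: 0.004
```

Request:
arm_command(
  series=[
    [0,[0.0048,-0.0014,0],[0,0,0]],
    [0,[0.0048,-0.0014,0],[0,0,0]],
    [0,[0.0048,-0.0014,0],[0,0,0]],
    [0,[0.0029,-0.0008,0],[0,0,0]],
    [0,[0,0,0],[0,0,0]],
  ],
)

```text
time: 11.02
ee_pos: [0.5264, 0.0957, 0.1067]
tcp_rot: [3.142, 0.0, -0.279]
wrist_force: [0.8, 0.4, 0.2]
grip_width: 0.006
```

Request:
arm_command(
  series=[
    [0,[0.00096,-0.00028,0],[0,0,0]],
    [0,[0.00096,-0.00028,0],[0,0,0]],
    [0,[0,0,0],[0,0,0]],
    [0,[0,0,0],[0,0,0]],
    [0,[0,0,0],[0,0,0]],
  ],
)

```text
time: 11.65
ee_pos: [0.5281, 0.0952, 0.1067]
tcp_rot: [3.142, 0.0, -0.278]
wrist_force: [-0.3, -0.0, -0.0]
grip_width: 0.004
```

Request:
arm_command(
  series=[
    [0,[0.00096,-0.00028,0],[0,0,0]],
    [0,[0,0,0],[0,0,0]],
    [0,[0,0,0],[0,0,0]],
    [0,[0,0,0],[0,0,0]],
    [0,[0,0,0],[0,0,0]],
  ],
)

```text
time: 12.28
ee_pos: [0.5284, 0.0951, 0.1067]
tcp_rot: [3.141, 0.001, -0.278]
wrist_force: [-5.0, 2.3, 3.8]
grip_width: 0.006
```

Request:
arm_command(
  series=[
    [0,[0.00096,-0.00028,0],[0,0,0]],
    [0,[0,0,0],[0,0,0]],
    [0,[0,0,0],[0,0,0]],
    [0,[0,0,0],[0,0,0]],
    [0,[0,0,0],[0,0,0]],
  ],
)

```text
time: 12.9
ee_pos: [0.5288, 0.095, 0.1066]
tcp_rot: [3.141, 0.002, -0.278]
wrist_force: [-7.2, 1.9, 5.3]
grip_width: 0.006
```

Request:
arm_command(
  series=[
    [0,[0.00096,-0.00028,0],[0,0,0]],
    [0,[0,0,0],[0,0,0]],
    [0,[0,0,0],[0,0,0]],
    [0,[0,0,0],[0,0,0]],
    [0,[0,0,0],[0,0,0]],
  ],
)

```text
time: 13.52
ee_pos: [0.5291, 0.0949, 0.1065]
tcp_rot: [3.141, 0.003, -0.278]
wrist_force: [-9.2, 2.7, 6.1]
grip_width: 0.004
```

Request:
arm_command(
  series=[
    [0,[0.0014,-0.0004,0],[0,0,0]],
    [0,[0.0014,-0.0004,0],[0,0,0]],
    [0,[0.0014,-0.0004,0],[0,0,0]],
    [0,[0.0014,-0.0004,0],[0,0,0]],
    [0,[0,0,0],[0,0,0]],
  ],
)

```text
time: 14.15
ee_pos: [0.5375, 0.0925, 0.1069]
tcp_rot: [-3.141, -0.001, -0.279]
wrist_force: [-0.0, 0.4, 0.5]
grip_width: 0.004
```

Request:
arm_command(
  series=[
    [0,[0.00096,-0.00028,0],[0,0,0]],
    [0,[0.00096,-0.00028,0],[0,0,0]],
    [0,[0,0,0],[0,0,0]],
    [0,[0,0,0],[0,0,0]],
    [0,[0,0,0],[0,0,0]],
  ],
)

```text
time: 14.78
ee_pos: [0.5385, 0.0923, 0.1067]
tcp_rot: [3.142, 0.0, -0.278]
wrist_force: [0.6, -0.4, 0.3]
grip_width: 0.009
```

```bash
cat > look.py <<'E'
from h import *
import sys
for n in['wrist','scene']:
    im=arm.get_image(n)
    cr=im['pixels'][90:290,220:460] if n=='scene' else im['pixels']
    c=cv2.resize(cr,(640,400),interpolation=cv2.INTER_CUBIC);cv2.imwrite('pics/%s_%s.png'%(n,sys.argv[1]),c[:,:,::-1])
    for r in arm.tip_of(im,'bar_center')[:1]:
        w=atz(im,r['xy'],.093);print(n,r,'travel',(w[:2]-[.586,.079])@[.9613,-.2754]+.04)
s=arm.state();print('s_tool',(s['ee_pos'][:2]-[.5283,.0951])@[.9613,-.2754],s['wrist_force'],s['time'])
E
python3 look.py 5
```

```text
wrist {'xy': [310.3, 207.3], 'score': 0.9} travel 0.01712290777292024
scene {'xy': [334.5, 188.2], 'score': 0.71} travel 0.006004715450651635
s_tool 0.010589352844116311 [-0.48004299  0.51124562  0.02772995] 14.975
```

View pics/wrist_5.png

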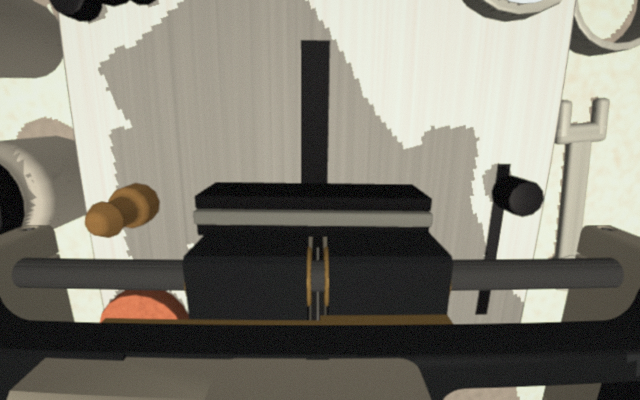

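View pics/scene_5.png

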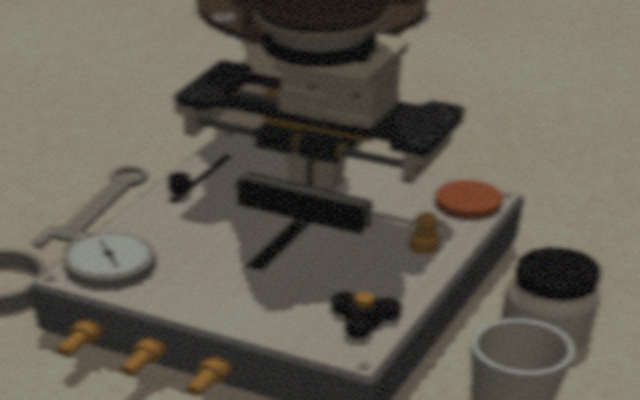

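The wrist view shows the strip at row 217, against 160 at the stop with the tool elsewhere. The scene view shows the bar forward of its stop position. I'll settle notch 1 or ridge from the strip geometry.

```bash
cat >> h.py <<'E'
def strip(im,lo=.0):
    """travel from steel strip in wrist image: column means, project each candidate travel"""
    px=im['pixels'].astype(float).mean(2); g=[]
    C=np.array([.586,.079]);ex=np.array([.9613,-.2754]);ey=np.array([.2754,.9613])
    T=np.arange(-.012,.092,.0005)
    for T_ in T:
        P=[np.r_[C+ex*(T_-.04)+ey*y,.111] for y in np.r_[np.linspace(-.045,-.012,15),np.linspace(.012,.045,15)]]
        q=proj(im,P).astype(np.float32)
        v=cv2.remap(px.astype(np.float32),q[:,0].copy(),q[:,1].copy(),cv2.INTER_LINEAR).ravel()
        g.append(v.mean())
    return T,np.array(g)
E
python3 - <<'E'
from h import *
im=arm.get_image('wrist')
T,g=strip(im)
print([(round(t*1e3,1),round(x)) for t,x in zip(T,g)][::2])
for v in(212,217,222): 
    w=atz(im,(313,v),.111);print(v,(w[:2]-[.586,.079])@[.9613,-.2754]+.04)
E
```

```text
[(np.float64(-12.0), 34), (np.float64(-11.0), 34), (np.float64(-10.0), 35), (np.float64(-9.0), 34), (np.float64(-8.0), 35), (np.float64(-7.0), 35), (np.float64(-6.0), 34), (np.float64(-5.0), 34), (np.float64(-4.0), 35), (np.float64(-3.0), 34), (np.float64(-2.0), 31), (np.float64(-1.0), 31), (np.float64(0.0), 30), (np.float64(1.0), 22), (np.float64(2.0), 19), (np.float64(3.0), 19), (np.float64(4.0), 19), (np.float64(5.0), 20), (np.float64(6.0), 20), (np.float64(7.0), 20), (np.float64(8.0), 20), (np.float64(9.0), 19), (np.float64(10.0), 19), (np.float64(11.0), 21), (np.float64(12.0), 21), (np.float64(13.0), 24), (np.float64(14.0), 46), (np.float64(15.0), 112), (np.float64(16.0), 124), (np.float64(17.0), 124), (np.float64(18.0), 124), (np.float64(19.0), 122), (np.float64(20.0), 96), (np.float64(21.0), 55), (np.float64(22.0), 24), (np.float64(23.0), 23), (np.float64(24.0), 23), (np.float64(25.0), 26), (np.float64(26.0), 23), (np.float64(27.0), 15), (np.float64(28.0), 16), (np.float64(29.0), 21), (np.float64(30.0), 27), (np.float64(31.0), 32), (np.float64(32.0), 77), (np.float64(33.0), 15
[... 824 characters left out ...]
88), (np.float64(67.0), 188), (np.float64(68.0), 187), (np.float64(69.0), 187), (np.float64(70.0), 188), (np.float64(71.0), 189), (np.float64(72.0), 189), (np.float64(73.0), 190), (np.float64(74.0), 191), (np.float64(75.0), 191), (np.float64(76.0), 191), (np.float64(77.0), 191), (np.float64(78.0), 193), (np.float64(79.0), 193), (np.float64(80.0), 193), (np.float64(81.0), 193), (np.float64(82.0), 193), (np.float64(83.0), 193), (np.float64(84.0), 193), (np.float64(85.0), 192), (np.float64(86.0), 192), (np.float64(87.0), 192), (np.float64(88.0), 192), (np.float64(89.0), 192), (np.float64(90.0), 191), (np.float64(91.0), 191)]
212 0.020126438489835054
217 0.017991681384886
222 0.01583973152636846
```

The strip reads about 17.5 mm, so the lever is seated in notch 1. On to notch 2, with the tool going to about 27 mm.

Request:
arm_command(
  series=[
    [0,[0.00192,-0.00055,0],[0,0,0]],
    [0,[0.00192,-0.00055,0],[0,0,0]],
    [0,[0.00192,-0.00055,0],[0,0,0]],
    [0,[0.00192,-0.00055,0],[0,0,0]],
    [0,[0,0,0],[0,0,0]],
  ],
)

```text
time: 15.65
ee_pos: [0.5442, 0.0906, 0.1064]
tcp_rot: [3.141, 0.004, -0.278]
wrist_force: [-7.0, 1.5, 5.4]
grip_width: 0.007
```

Request:
arm_command(
  series=[
    [0,[0.00144,-0.0004,0],[0,0,0]],
    [0,[0.00144,-0.0004,0],[0,0,0]],
    [0,[0.00144,-0.0004,0],[0,0,0]],
    [0,[0.00144,-0.0004,0],[0,0,0]],
    [0,[0,0,0],[0,0,0]],
  ],
)

```text
time: 16.27
ee_pos: [0.5524, 0.0882, 0.1067]
tcp_rot: [-3.141, -0.001, -0.278]
wrist_force: [-0.4, 1.1, -0.4]
grip_width: 0.005
```

Request:
arm_command(
  series=[
    [0,[0.00096,-0.00028,0],[0,0,0]],
    [0,[0.00096,-0.00028,0],[0,0,0]],
    [0,[0,0,0],[0,0,0]],
    [0,[0,0,0],[0,0,0]],
    [0,[0,0,0],[0,0,0]],
  ],
)

```text
time: 16.9
ee_pos: [0.5539, 0.0879, 0.1067]
tcp_rot: [3.142, -0.0, -0.278]
wrist_force: [-0.1, -0.2, -0.4]
grip_width: 0.002
```

```bash
cat >> look.py <<'E'
im=arm.get_image('wrist');T,g=strip(im);
print([(round(float(t*1e3),1),int(x)) for t,x in zip(T,g)][::3])
E
python3 look.py 6
```

```text
wrist {'xy': [312.6, 209.3], 'score': 0.88} travel 0.0321512220754695
scene {'xy': [355.4, 250.3], 'score': 0.67} travel 0.14153595724919155
s_tool 0.026563138954011332 [ 0.42829775 -0.05391722 -1.0339088 ] 17.1
[(-12.0, 44), (-10.5, 32), (-9.0, 33), (-7.5, 33), (-6.0, 33), (-4.5, 33), (-3.0, 33), (-1.5, 33), (0.0, 33), (1.5, 33), (3.0, 34), (4.5, 33), (6.0, 34), (7.5, 34), (9.0, 33), (10.5, 33), (12.0, 34), (13.5, 32), (15.0, 30), (16.5, 26), (18.0, 17), (19.5, 18), (21.0, 19), (22.5, 19), (24.0, 19), (25.5, 19), (27.0, 18), (28.5, 22), (30.0, 45), (31.5, 121), (33.0, 123), (34.5, 123), (36.0, 96), (37.5, 34), (39.0, 21), (40.5, 23), (42.0, 23), (43.5, 13), (45.0, 18), (46.5, 28), (48.0, 77), (49.5, 159), (51.0, 158), (52.5, 159), (54.0, 158), (55.5, 158), (57.0, 158), (58.5, 158), (60.0, 158), (61.5, 160), (63.0, 167), (64.5, 169), (66.0, 170), (67.5, 173), (69.0, 175), (70.5, 179), (72.0, 179), (73.5, 180), (75.0, 182), (76.5, 184), (78.0, 184), (79.5, 184), (81.0, 186), (82.5, 186), (84.0, 186), (85.5, 187), (87.0, 188), (88.5, 189), (90.0, 190), (91.5, 190)]
```

View pics/wrist_6.png

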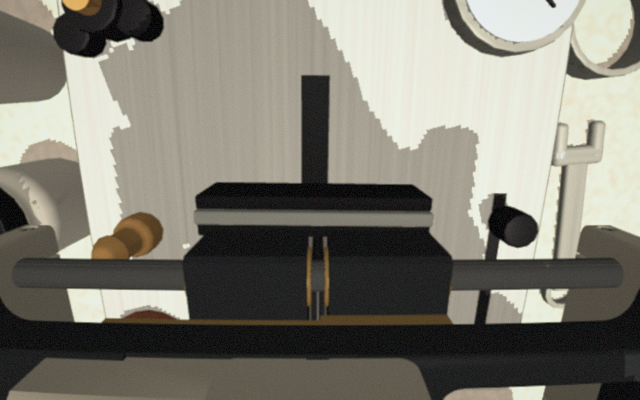

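Wrist view: the strip is at row 217 again and reads about 33.5 mm, so this is notch 2. The trim knob (515,226) and the fitting (130,237) are clear. I'll repeat the same 16 mm push for notch 3.

Request:
arm_command(
  series=[
    [0,[0.00192,-0.00055,0],[0,0,0]],
    [0,[0.00192,-0.00055,0],[0,0,0]],
    [0,[0.00192,-0.00055,0],[0,0,0]],
    [0,[0.00192,-0.00055,0],[0,0,0]],
    [0,[0,0,0],[0,0,0]],
  ],
)

```text
time: 17.77
ee_pos: [0.5596, 0.0862, 0.1064]
tcp_rot: [3.141, 0.004, -0.278]
wrist_force: [-6.8, 2.4, 5.4]
grip_width: 0.01
```

Request:
arm_command(
  series=[
    [0,[0.00144,-0.0004,0],[0,0,0]],
    [0,[0.00144,-0.0004,0],[0,0,0]],
    [0,[0.00144,-0.0004,0],[0,0,0]],
    [0,[0.00144,-0.0004,0],[0,0,0]],
    [0,[0,0,0],[0,0,0]],
  ],
)

```text
time: 18.4
ee_pos: [0.5678, 0.0839, 0.1068]
tcp_rot: [-3.141, -0.001, -0.278]
wrist_force: [-1.1, -0.3, -0.3]
grip_width: 0.001
```

Request:
arm_command(
  series=[
    [0,[0.00096,-0.00028,0],[0,0,0]],
    [0,[0.00096,-0.00028,0],[0,0,0]],
    [0,[0,0,0],[0,0,0]],
    [0,[0,0,0],[0,0,0]],
    [0,[0,0,0],[0,0,0]],
  ],
)

```text
time: 19.02
ee_pos: [0.5692, 0.0835, 0.1068]
tcp_rot: [-3.142, -0.0, -0.278]
wrist_force: [0.2, -0.5, 0.6]
grip_width: 0.002
```

```bash
python3 look.py 7
```

```text
wrist {'xy': [312.4, 204.1], 'score': 0.79} travel 0.050610354227646565
scene {'xy': [325.5, 199.3], 'score': 0.59} travel 0.04377461252310925
s_tool 0.04254945678130583 [ 1.14537051  1.01654404 -1.14200771] 19.225
[(-12.0, 19), (-10.5, 18), (-9.0, 18), (-7.5, 17), (-6.0, 18), (-4.5, 17), (-3.0, 18), (-1.5, 23), (0.0, 62), (1.5, 56), (3.0, 48), (4.5, 37), (6.0, 33), (7.5, 33), (9.0, 32), (10.5, 33), (12.0, 33), (13.5, 33), (15.0, 33), (16.5, 32), (18.0, 33), (19.5, 33), (21.0, 33), (22.5, 33), (24.0, 33), (25.5, 34), (27.0, 34), (28.5, 33), (30.0, 30), (31.5, 30), (33.0, 21), (34.5, 18), (36.0, 18), (37.5, 19), (39.0, 19), (40.5, 19), (42.0, 19), (43.5, 18), (45.0, 23), (46.5, 83), (48.0, 122), (49.5, 122), (51.0, 121), (52.5, 76), (54.0, 23), (55.5, 22), (57.0, 25), (58.5, 17), (60.0, 14), (61.5, 23), (63.0, 32), (64.5, 127), (66.0, 158), (67.5, 157), (69.0, 159), (70.5, 162), (72.0, 158), (73.5, 157), (75.0, 157), (76.5, 157), (78.0, 161), (79.5, 169), (81.0, 171), (82.5, 171), (84.0, 172), (85.5, 175), (87.0, 180), (88.5, 181), (90.0, 181), (91.5, 183)]
```

View pics/wrist_7.png

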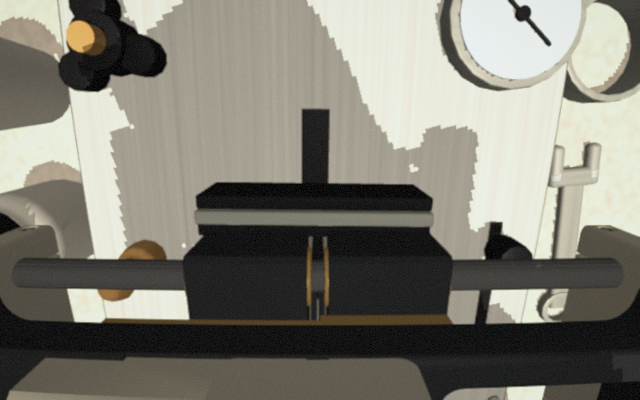

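The strip now reads about 49.5 mm, which is notch 3 given the +1.5 mm bias seen at the earlier notches. I'll back straight off, then lift.

Request:
arm_command(
  series=[
    [0,[-0.0077,0.0022,0],[0,0,0]],
    [0,[-0.0077,0.0022,0],[0,0,0]],
    [0,[0,0,0.02],[0,0,0]],
    [0,[0,0,0.03],[0,0,0]],
    [0,[0,0,0.03],[0,0,0]],
  ],
)

```text
time: 19.9
ee_pos: [0.553, 0.0881, 0.1875]
tcp_rot: [3.141, 0.001, -0.278]
wrist_force: [0.6, -0.3, -0.1]
grip_width: 0.007
```

Request:
arm_command(
  series=[
    [0,[-0.02,0.006,0.03],[0,0,0]],
    [0,[-0.03,0.009,0.02],[0,0,0]],
    [0,[-0.03,0.009,0],[0,0,0]],
    [0,[0,0,0],[0,0,0]],
    [0,[0,0,0],[0,0,0]],
  ],
)

```text
time: 20.52
ee_pos: [0.4739, 0.1118, 0.2368]
tcp_rot: [3.142, -0.001, -0.278]
wrist_force: [-0.2, 0.2, -0.1]
grip_width: 0.006
```

```bash
python3 look.py 8 | cut -c1-900; python3 - <<'E'
from h import *
im=arm.get_image('wrist');T,g=strip(im);i=(T>.03)&(T<.07);print([(round(float(t*1e3),1),int(x)) for t,x in zip(T[i],g[i])][::2])
E
```

```text
wrist {'xy': [313.4, 39.4], 'score': 0.7} travel 0.048616171037522735
scene {'xy': [325.5, 198.6], 'score': 0.9} travel 0.04192476461369323
s_tool -0.0564895302555103 [0.47512475 0.22189176 0.46504338] 20.725
[(-12.0, 159), (-10.5, 159), (-9.0, 159), (-7.5, 159), (-6.0, 159), (-4.5, 158), (-3.0, 159), (-1.5, 159), (0.0, 161), (1.5, 166), (3.0, 168), (4.5, 171), (6.0, 173), (7.5, 176), (9.0, 178), (10.5, 186), (12.0, 189), (13.5, 190), (15.0, 192), (16.5, 193), (18.0, 194), (19.5, 195), (21.0, 196), (22.5, 197), (24.0, 196), (25.5, 196), (27.0, 196), (28.5, 196), (30.0, 196), (31.5, 196), (33.0, 196), (34.5, 130), (36.0, 22), (37.5, 11), (39.0, 21), (40.5, 42), (42.0, 41), (43.5, 36), (45.0, 63), (46.5, 157), (48.0, 174), (49.5, 168), (51.0, 131), (52.5, 49), (54.0, 39), (55.5, 44), (57.0, 161), (58.5, 198), (60.0, 198), (61.5, 199), (63.0, 200), (64.5, 202), (66.0, 202), (67.5, 204), (69.0, 205), (70.5, 206), (72.0, 45), (73.5, 0), (75.0, 0), (76.5, 0), (78.0, 0), (79.5, 0), (81.0, 0), (82.5, 0), (84.0, 0), (85.5, 0), (87.0, 0), (88.5, 0), (90.0, 0), (91.5, 0)]
[(30.0, 196), (31.0, 196), (32.0, 196), (33.0, 195), (34.0, 166), (35.0, 84), (36.0, 22), (37.0, 11), (38.0, 11), (39.0, 21), (40.0, 38), (41.0, 43), (42.0, 42), (43.0, 38), (44.0, 35), (45.0, 62), (46.0, 130), (47.0, 171), (48.0, 174), (49.0, 170), (50.0, 164), (51.0, 129), (52.0, 65), (53.0, 43), (54.0, 39), (55.0, 37), (56.0, 74), (57.0, 163), (58.0, 196), (59.0, 198), (60.0, 198), (61.0, 199), (62.0, 200), (63.0, 200), (64.0, 202), (65.0, 202), (66.0, 202), (67.0, 204), (68.0, 204), (69.0, 205)]
```

View pics/wrist_8.png

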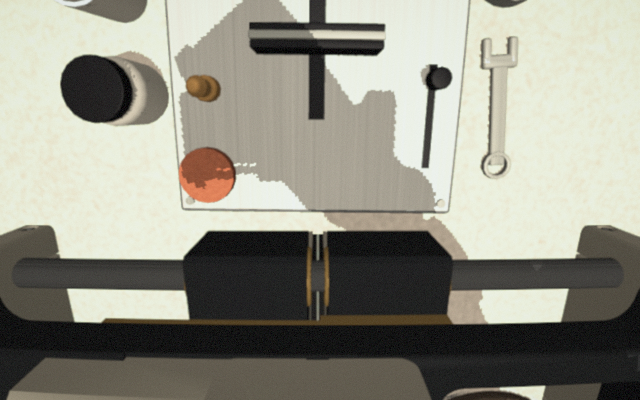

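View pics/scene_8.png

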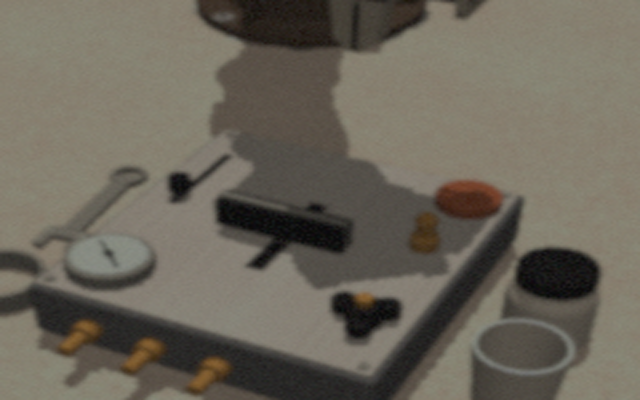

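The wrist view shows the bar's strip at (316,35), a travel of about 48.5 mm, so it is seated in notch 3. The trim knob (438,77), fitting, disc, spanner and the other items are where they were, and the arm is clear.

```bash
python3 -c "
from station import arm
print(arm.job_done())"
```

```text
the job is handed in; nothing more can be done
None
```

The range lever is in the third notch, counted from the stop on the robot's side. I pushed it there with the closed fingertips and never pinched it. I handed the job in at about 21 s of the 69 s limit; the hand-in gives no verdict.

- **Zeroing:** I pushed the bar toward the robot until the force rose to about 18 N along the push with no further motion. The wrist camera then put the bar at console x ≈ -40 mm, which is the stop.
- **Three clicks:** I pushed it away one click at a time. The strip on the bar read about 17.5, 33.5 and 49.5 mm after each click, against the nominal 16, 32 and 48 mm. That is a steady 1.5 mm calibration offset.
- **Final check:** with the arm lifted clear and no contact force, the wrist camera gave about 48.5 mm. The small slider and the loose things looked unmoved in the pictures.

**Disagreement between cameras:** the scene camera read several millimetres low on the bar, about 42 mm at the end. It had also read 3 to 6 mm low at the stop, so the two agree on notch 3. One scene reading of the bar, at notch 2, was an obvious false detection (141 mm), and I ignored it.

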